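# Hold the spring vise open with its crank handle

### The arm

A 6-joint arm with a two-finger parallel gripper is mounted at the origin on the work surface. World frame = base frame: x ahead of the robot, y to its left, z up, the work surface at z = 0. Lengths are in m, angles in rad, forces in N, time in s.
With the tool pointing down it reaches from about 0.375 to 0.825 m from the base axis. Payload 5.5 kg.
Tool frame: the origin (TCP) lies at the very end of the fingers, on their centre line; the grasp point (between the pads) lies env.hold_point_z behind it (env.hold_point_z is the distance from the TCP to the grasp point, in m); z points along the fingers, y is the line along which they close (so a half turn about z gives the same grasp; the last joint's range is limited). The gripper opens to 85 mm and grips with 20 to 120 N. Pads are 22 mm wide; open, the fingers measure 114 mm over their backs; the gripper's body (76 mm by 85 mm) begins 54 mm behind the grasp point. The pads swing forward as they close: fully open they stand 13 mm farther back than shut.
Start: joints at [1.247, 0.314, -0.047, 1.21, 0, 1.571], TCP at [0.191, 0.569, 0.231] pointing down, gripper open.
Joint ranges: [-2.67, 2.67], [-0.69, 1.73], [-1.03, 1.25], [-2.08, 2.16], [-1.42, 1.45], [-3.14, 3.14]. Speed limits (rad/s): [2.39, 2.39, 3.01, 3.14, 3.14, 3.14].

### API

Orientations are given as a rotation vector (axis times angle).
In Python, from workcell import env gives the robot as it stands.
- The arm moves only by the tool carry_out, never from a script. Its arguments are lists of equal length, an entry for each row: "angular": the turn, a rotation vector about the tool's x, y, z in rad, a list of three; "travel": the shift along the tool's x, y, z in mm, a list of three; "hand": the closure, from -1 (fully open) to 1 (shut). A call has 1 to 8 rows; each row shifts and turns the commanded pose from where the row before left it, along the tool's axes as they then stand; what a row does not reach is not made up. A row lasts 1/12 s, in which the tool goes at most 41.7 mm and 7.16 degrees, less where a joint would pass 70% of its speed; a pose out of reach is approached as far as the arm can. A call with a gripper value outside its range is refused whole. The fingers move at their own pace and stop on an object; the grip force is fixed at half the most. Time passes only in rows, so rows that do not move let the fingers close. It gives the time, the measured TCP pose, the force, the opening and the grip force at its end, in the units of the state.
- env.sense(): the state, without advancing time (a new reading comes with each control period).
- env.camera(name): name is "scene" or "top" or "wrist"; returns the picture (384x512x3 uint8, red, green, blue); there is no depth.
- env.calibration(name): a dict with "intrinsics" (3x3 intrinsics, pixels), "T" (4x4, takes a point from camera to world coordinates). Camera axes: x right, y down, z forward; pixel columns grow to the right and rows downward; lengths in m; the calibration is good to about 2 mm. A picture is of the moment at which its call begins: read the wrist's pose just before it. calibration takes no time and is no camera call; for the wrist camera it gives the pose at the moment of the call.
- env.close_job(): hands the job in; it is judged then, once.
The state is a dict: "time": time; "joint_positions": joint angles; "qvel": joint speeds; "joint_efforts": joint torques, N m; "tool_pos": TCP position; "tcp_rot": TCP orientation; "ft_force": force on the tool from outside, world axes, zero at the start; "wrist_torque": the same for the moment, N m; "gripper_width": finger opening in m; "gripper_force": force on a finger pad.
Only numpy, scipy, OpenCV 4.12 (cv2) and the standard library are available. Lean on these libraries where they do the work, as an engineer would, in place of code of your own. Each camera call takes 0.05 s, during which the arm holds its last target. There are 200 camera calls.

### The job

Fit the loose crank handle fully home on the upright square spindle of the spring-jaw vise, then swing it about 40 degrees clockwise (seen from above) from rest against the return spring, which opens the jaws about 14 mm. Finish holding the handle there: do not let go, the program ends while the gripper keeps the jaws open. Leave the other things on the bench where they are.

Things in the scene. Friction and masses are not known exactly. Their poses are not given: they have to be found in the camera images.
- vise: Small spring-jaw vise bolted to the bench, 150 x 80 footprint, left or right of the middle, turned up to 0.45 rad. Origin on the bench top under the axis of its upright square spindle; x runs from the spindle to the jaws, z up. It spans x -41 to +109, y -40 to +40. The grey housing under the spindle (x -35 to 35) is 55 high, the jaws (x 56 to 104) 58 high.
- spindle_seat (a point): Centre of the top face of the spindle's round shoulder (34 across, 62 above the bench), on the spindle axis; turns with the spindle. From it an upright steel square, 20 x 20, rises 30 mm; its top 6 mm taper to 14 x 14. With the joint at 0 the square's sides are parallel to the vise's (point axes = vise axes).
- spindle (a joint): Turn of the spindle in rad: 0 at rest, grows clockwise seen from above, stop at 1.05. A return spring resists with 0.14 N m at 0 and 0.39 N m at 0.70 rad, and turns it back to 0 when let go.
- jaw (a joint): Opening of the sliding jaw in m, 0 when shut; the spindle drives it, 20 mm per rad (14 mm at 40 degrees).
- handle: Loose crank handle, 0.34 kg, upright on its hub on the bench, any yaw. Origin: centre of the hub's underside; z up, x along the arm. Steel hub 40 x 40 x 34 high, with an upright square through bore 21.3 wide, sides parallel to the hub's. It fits the spindle in any of four ways; fully home, its underside rests on the shoulder. It turns about 0.07 rad on the square before the spindle follows.
- handle_grip (a point): Middle of the handle's grip: an upright black round post 22 thick and 40 high (34 to 74 above the hub's underside), axis 95 from the hub's axis along handle x. This point is 54 above the underside. The arm between hub and grip is 16 wide, 10 thick, at height 24 to 34, out to x = 105.
- screwdriver: Bystander: screwdriver lying on the bench, 190 long, handle 26 thick (mm); origin at the middle of its underside. Leave alone.
- tape_roll: Bystander: roll of white tape lying flat, 54 across, 18 high (mm); origin at the middle of its underside. Leave alone.
- screw_jar: Bystander: closed glass jar, 56 across, 70 high (mm); origin at the middle of its underside. Leave alone.
- mallet: Bystander: mallet lying on the bench, 270 long, head 26 high (mm); origin at the middle of its underside. Leave alone.
- steel_block: Bystander: small steel block, 60 x 30 x 14 (mm); origin at the middle of its underside. Leave alone.
- wrench: Bystander: spanner lying flat, 180 long (mm); origin at the middle of its underside. Leave alone.
- pot: Bystander: open grey plastic pot, 64 across, 75 high (mm); origin at the middle of its underside. Leave alone.
Things that resemble listed ones, but are neither listed nor needed, are in the scene too. Leave any purple or yellow look-alike of the handle alone.

How it is judged:
By the outcome, as a careful person would: the job done as asked, in the order asked, and still so for the second after the job is handed in, while the arm keeps its last pose, push and grip.
It also fails if it takes over 56 s, if anything falls off the work surface, if the arm or the gripper's body presses on something with over 40 N, if the wrist force passes 120 N, or if a joint passes its speed limit or range.

## Working session

There is one attempt and no reset: what is moved stays moved. The work goes in short steps, Python scripts to look and compute and a tool call to move; the robot and the scene stay as the last step left them, time stands still between calls to the robot, and variables do not carry over. Pictures are saved under pics/ and viewed, at most 10 in all, crops included, and the job is handed in when it is done.

Besides the shell and the picture viewer there is one more tool, called after "Emit:" as a command line: name --argument value ..., lists and objects as JSON in quotes. carry_out: Moves the arm, as the interface text tells. Its arguments: {"type":"object","properties":{"angular":{"type":"array"},"travel":{"type":"array"},"hand":{"type":"array"}},"required":["angular","travel","hand"]}

```bash
mkdir -p pics
python3 - <<'E'
from workcell import env
import cv2,numpy as np
for n in("top","scene"):
    im=env.camera(n); cv2.imwrite(f"pics/{n}0.png",cv2.resize(im[:,:,::-1],(800,600),interpolation=cv2.INTER_CUBIC)); cv2.imwrite(f"pics/{n}0raw.png",im[:,:,::-1])
    c=env.calibration(n);print(n,np.round(c["intrinsics"],1).tolist(),np.round(c["T"],4).tolist())
s=env.sense();print(s,env.hold_point_z)
E
```

```text
top [[447.2, 0.0, 253.8], [0.0, 447.2, 193.1], [0.0, 0.0, 1.0]] [[-0.0098, -0.9929, 0.1188, 0.383], [-0.9999, 0.011, 0.0098, 0.0079], [-0.0111, -0.1187, -0.9929, 1.339], [0.0, 0.0, 0.0, 1.0]]
scene [[404.7, 0.0, 255.0], [0.0, 404.7, 191.2], [0.0, 0.0, 1.0]] [[-0.0092, 0.8239, -0.5667, 1.165], [0.9999, 0.0051, -0.0088, 0.0101], [-0.0043, -0.5667, -0.8239, 0.9896], [0.0, 0.0, 0.0, 1.0]]
{'time': 0.1, 'joint_positions': array([ 1.24695061e+00,  3.14168829e-01, -4.79682921e-02,  1.21022306e+00,
       -2.55121924e-05,  1.57082976e+00]), 'qvel': array([-3.34271782e-04, -8.17403295e-04,  1.71975168e-03,  4.84758762e-05,
        3.79219867e-05,  1.05357812e-03]), 'joint_efforts': array([-4.97901638e-04, -5.40767241e+01,  3.40541017e+01,  1.11914604e-02,
       -1.25266777e-05,  1.24622531e-05]), 'tool_pos': array([0.19076932, 0.56830946, 0.23051742]), 'tcp_rot': array([-5.06490721e-01, -3.10026450e+00,  2.43065516e-03]), 'ft_force': array([ 0.17607398, -0.08960412,  0.09933892]), 'wrist_torque': array([ 0.03102954,  0.03160742, -0.0030311 ]), 'gripper_force': 0.0, 'gripper_width': 0.08567526984746238} 0.0187
```

View pics/top0.png

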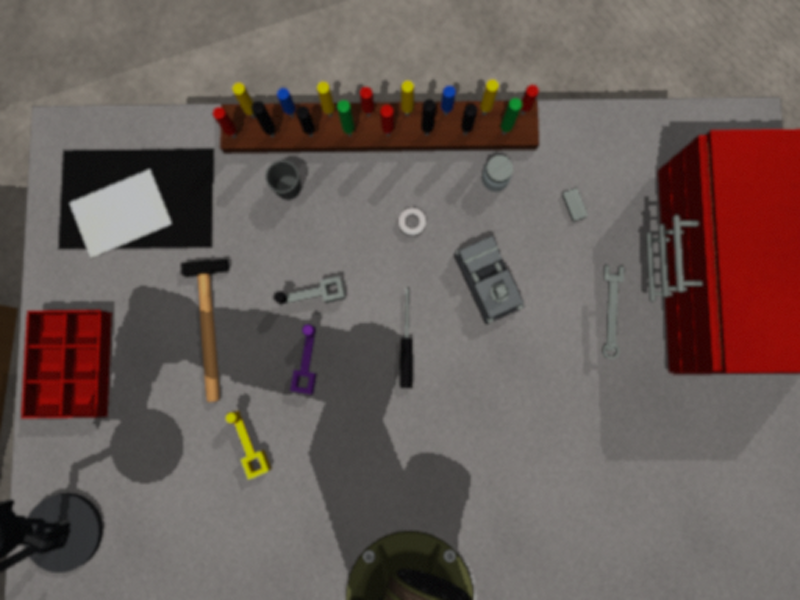

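View pics/scene0.png

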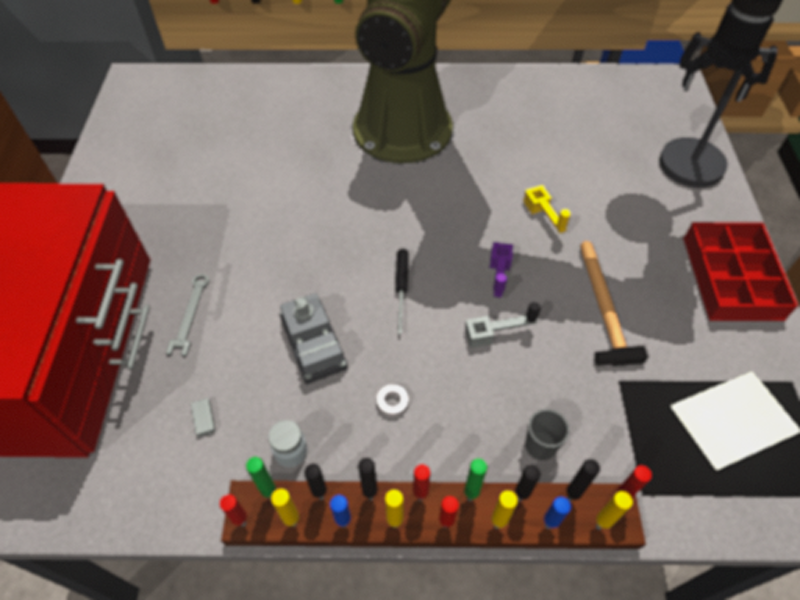

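Candidates in the top picture: grey steel handle with black grip (hub 333,289; grip 281,297), purple (303,383), yellow (255,464). By the description it is the grey one with the black grip. The vise spindle is at about (500,290), with its jaws towards (480,248). Next I'll check in one close crop and get rough positions.

```bash
cat > h.py <<'E'
from workcell import env
import cv2,numpy as np
from scipy.spatial.transform import Rotation as R
def back(c,u,v,z):
    K,T=np.array(c["intrinsics"]),np.array(c["T"])
    d=T[:3,:3]@np.linalg.solve(K,[u,v,1.]);o=T[:3,3]
    return o+d*(z-o[2])/d[2]
def proj(c,P):
    K,T=np.array(c["intrinsics"]),np.array(c["T"])
    q=(np.atleast_2d(P)-T[:3,3])@T[:3,:3];q=q@K.T
    return q[:,:2]/q[:,2:]
def delta(tgt,yaw):
    """tool-frame move (mm, rad about tool z) to TCP tgt, pointing down, tool x at world yaw"""
    s=env.sense();r=R.from_rotvec(s["tcp_rot"])
    G=R.from_euler('z',yaw)*R.from_euler('x',np.pi)
    return np.round(r.inv().apply(np.array(tgt)-s["tool_pos"])*1000,1),np.round((r.inv()*G).as_rotvec(),3)
E
python3 - <<'E'
from h import *
c=env.calibration("top");k=1/1.5625
for n,u,v,z in(("hub",333,289,.034),("grip",281,297,.074),("spin",501,288,.092),("jaw",480,245,.058)):
    print(n,np.round(back(c,u*k,v*k,z),3))
im=cv2.imread("pics/top0raw.png");a=im[168:206,165:231];b=im[145:211,280:346]
a=cv2.resize(a,(396,228),interpolation=cv2.INTER_CUBIC);b=cv2.resize(b,(396,396),interpolation=cv2.INTER_CUBIC)
o=np.zeros((396,796,3),np.uint8);o[:228,:396]=a;o[:,400:]=b;cv2.imwrite("pics/crop1.png",o)
c=env.calibration("wrist");print(np.round(c["intrinsics"],1).tolist());s=env.sense()
r=R.from_rotvec(s["tcp_rot"]).as_matrix();print(np.round(r,3),np.round(r.T@(c["T"][:3,3]-s["tool_pos"]),3),np.round(r.T@c["T"][:3,:3],3))
E
```

```text
hub [0.565 0.141 0.034]
grip [0.545 0.232 0.074]
spin [ 0.555 -0.168  0.092]
jaw [ 0.641 -0.136  0.058]
[[280.9, 0.0, 257.0], [0.0, 280.9, 191.5], [0.0, 0.0, 1.0]]
[[-0.948  0.318 -0.   ]
 [ 0.318  0.948 -0.001]
 [-0.    -0.002 -1.   ]] [ 0.074 -0.001 -0.142] [[-0.    -0.956 -0.292]
 [ 1.    -0.001  0.001]
 [-0.001 -0.292  0.956]]
```

View pics/crop1.png

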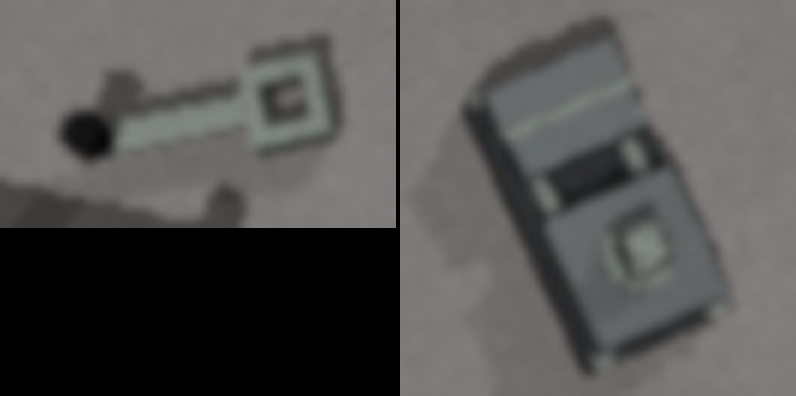

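The crop confirms the grey handle: black grip at the left, square hub with its bore at the right. The vise spindle is on the right, with the jaws up and to the left of it. I'll move the wrist camera above the hub.

Emit:
carry_out --angular '[[0,0,0],[0,0,0],[0,0,0],[0,0,0],[0,0,0],[0,0,0],[0,0,0],[0,0,0]]' --travel '[[-30,-18,4],[-30,-18,4],[-31,-18,4],[-31,-18,4],[-31,-18,4],[-31,-18,4],[-31,-18,4],[-31,-18,4]]' --hand '[-1,-1,-1,-1,-1,-1,-1,-1]'

```text
time: 0.77
tool_pos: [0.3789, 0.3524, 0.1989]
tcp_rot: [-0.506, -3.1, 0.001]
ft_force: [0.3, 0.1, 0.9]
gripper_width: 0.0855
gripper_force: 0.0
```

Emit:
carry_out --angular '[[0,0,0],[0,0,0],[0,0,0],[0,0,0],[0,0,0],[0,0,0],[0,0,0],[0,0,0]]' --travel '[[-31,-18,4],[-31,-18,4],[-31,-18,4],[-31,-18,4],[-31,-18,5],[-31,-18,5],[-31,-18,5],[-30,-18,5]]' --hand '[-1,-1,-1,-1,-1,-1,-1,-1]'

```text
time: 1.43
tool_pos: [0.5674, 0.1372, 0.1627]
tcp_rot: [-0.507, -3.1, 0.0]
ft_force: [0.4, -0.4, -0.0]
gripper_width: 0.0857
gripper_force: 0.0
```

Emit:
carry_out --angular '[[0,0,0.115],[0,0,0.115],[0,0,0.115],[0,0,0.115],[0,0,0.115],[0,0,0.115],[0,0,0.115],[0,0,0.115]]' --travel '[[0,0,0],[0,0,0],[0,0,0],[0,0,0],[0,0,0],[0,0,0],[0,0,0],[0,0,0]]' --hand '[-1,-1,-1,-1,-1,-1,-1,-1]'

```text
time: 2.1
tool_pos: [0.5663, 0.1388, 0.1628]
tcp_rot: [-1.837, -2.548, 0.001]
ft_force: [-0.8, -0.2, -0.4]
gripper_width: 0.0858
gripper_force: 0.0
```

Emit:
carry_out --angular '[[0,0,0.11],[0,0,0],[0,0,0]]' --travel '[[0,0,0],[0,0,0],[0,0,0]]' --hand '[-1,-1,-1]'

```text
time: 2.35
tool_pos: [0.5664, 0.1389, 0.1629]
tcp_rot: [-1.964, -2.452, 0.001]
ft_force: [0.1, -0.1, 0.7]
gripper_width: 0.0854
gripper_force: 0.0
```

Run:
```python
from h import *
import pickle
c=env.calibration("wrist");im=env.camera("wrist")[:,:,::-1]
pickle.dump(c,open("c1.pkl","wb"));cv2.imwrite("pics/w1raw.png",im)
cv2.imwrite("pics/w1.png",cv2.resize(im,(800,600),interpolation=cv2.INTER_CUBIC))
s=env.sense();print(s["tool_pos"],s["tcp_rot"],s["joint_positions"])
```

```text
[0.56643625 0.13891354 0.16302209] [-1.96385227e+00 -2.45166445e+00  6.52051679e-04] [ 2.40478647e-01  3.17661125e-01 -1.99878740e-01  1.05380188e+00
  2.85699992e-05  1.59121375e+00]
```

View pics/w1.png

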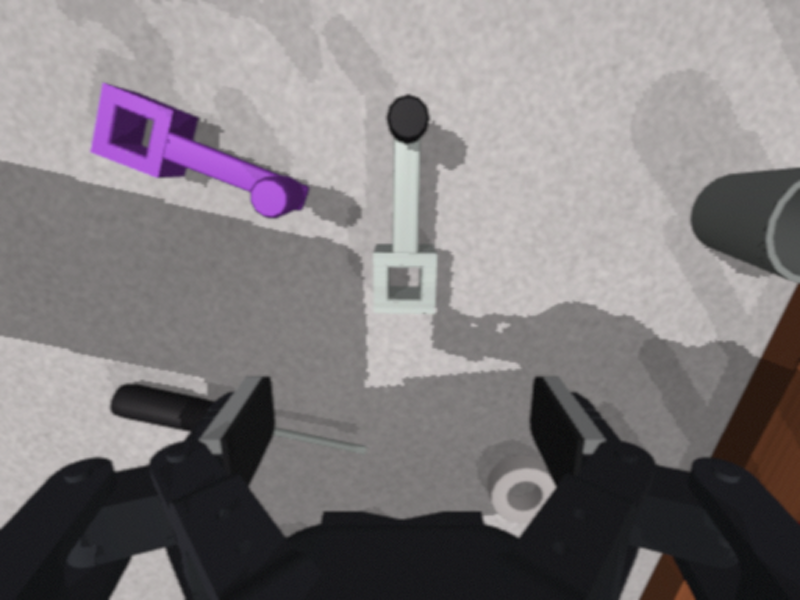

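The wrist view shows the grey hub at (405,281) with its bore and the grip top at (408,118). It is aligned with the tool, and the purple one is clearly off to the left. Now I'll compute the hub's pose.

Run:
```python
from h import *
import pickle
c=pickle.load(open("c1.pkl","rb"));g=cv2.imread("pics/w1raw.png",0);k=1/1.5625
def sub(p,w=3): 
    p=np.array(p,np.float32)*k-.18
    return cv2.cornerSubPix(g,p.reshape(-1,1,2).copy(),(w,w),(-1,-1),(3,50,.01)).reshape(-1,2),p
def rep(n,pts,z):
    P=np.array([back(c,*q,z) for q in pts]);print(n,np.round(P.mean(0),4),"sides",np.round(np.linalg.norm(P-np.roll(P,1,0),axis=1)*1000,1),"yaw",[round(float(np.arctan2(*(P[(i+1)%4]-P[i])[1::-1])),3) for i in range(4)])
for n,p in(("hub",[(373,253),(437,253),(436,312),(374,312)]),("bore",[(388,267),(421,267),(421,300),(388,300)])):
    s,r=sub(p);print((s/k).round(1).tolist());rep(n+" sub",s,.034);rep(n+" raw",r,.034)
gr=back(c,408*k,117*k,.074);print("grip",gr)
```

```text
[[373.79998779296875, 251.8000030517578], [436.3999938964844, 250.89999389648438], [436.5, 310.29998779296875], [373.70001220703125, 311.70001220703125]]
hub sub [0.5676 0.1414 0.034 ] sides [39.5 39.2 39.2 40.9] yaw [0.234, -1.325, -2.898, 1.771]
hub raw [0.5675 0.1407 0.034 ] sides [39.  40.1 39.  40.4] yaw [0.22, -1.345, -2.922, 1.788]
[[387.1000061035156, 266.1000061035156], [421.3999938964844, 265.3999938964844], [419.8999938964844, 299.20001220703125], [387.1000061035156, 298.3999938964844]]
bore sub [0.5669 0.1408 0.034 ] sides [21.3 21.6 22.3 21.2] yaw [0.239, -1.381, -2.95, 1.78]
bore raw [0.5673 0.1402 0.034 ] sides [21.8 20.9 21.8 21.3] yaw [0.22, -1.339, -2.922, 1.781]
grip [0.54808717 0.23306443 0.074     ]
```

Emit:
carry_out --angular '[[0,0,0],[0,0,0],[0,0,0],[0,0,0],[0,0,0],[0,0,0],[0,0,0],[0,0,0]]' --travel '[[-32,-9,-8],[-32,-9,-8],[-33,-9,-7],[-34,-9,-7],[-34,-9,-7],[-34,-9,-7],[-34,-9,-7],[-33,-8,-7]]' --hand '[-1,-1,-1,-1,-1,-1,-1,-1]'

```text
time: 3.07
tool_pos: [0.5541, -0.1379, 0.2217]
tcp_rot: [1.965, 2.451, -0.0]
ft_force: [0.5, -0.4, 0.5]
gripper_width: 0.0854
gripper_force: 0.0
```

Emit:
carry_out --angular '[[0,0,0],[0,0,0],[0,0,0],[0,0,0]]' --travel '[[-33,-8,0],[0,0,0],[0,0,0],[0,0,0]]' --hand '[-1,-1,-1,-1]'

```text
time: 3.4
tool_pos: [0.5536, -0.1698, 0.221]
tcp_rot: [-1.966, -2.449, -0.0]
ft_force: [-0.5, -0.0, -0.1]
gripper_width: 0.0854
gripper_force: 0.0
```

Run:
```python
from h import *
import pickle
c=env.calibration("wrist");im=env.camera("wrist")[:,:,::-1]
pickle.dump(c,open("c2.pkl","wb"));cv2.imwrite("pics/w2raw.png",im)
cv2.imwrite("pics/w2.png",cv2.resize(im[90:290,130:390],(780,600),interpolation=cv2.INTER_CUBIC))
s=env.sense();print(s["tool_pos"],s["tcp_rot"])
```

```text
[ 0.55364788 -0.16927023  0.22099384] [-1.96542508e+00 -2.44971186e+00 -1.93079068e-04]
```

View pics/w2.png

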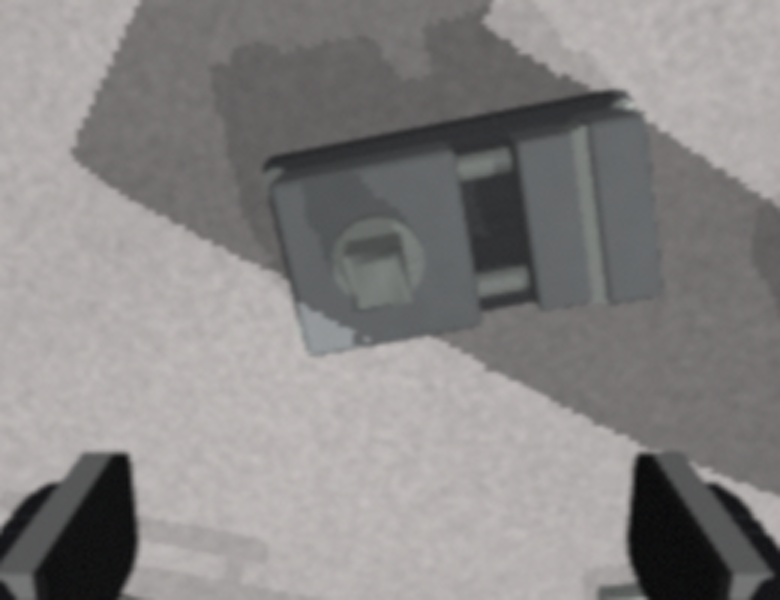

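The crop shows the vise with the jaws to the right. The shoulder circle is at (378,258), the spindle's top face is near (382,285), and the housing corners are (272,185), (452,148), (480,327) and (313,353). Next I'll fit the vise pose to these and overlay the model.

```bash
cat > fit.py <<'E'
from h import *
import pickle
from scipy.optimize import least_squares
c=pickle.load(open("c2.pkl","rb"))
raw=lambda p:np.array(p,float)/3-.33+[130,90]
V=lambda q,P:(R.from_euler('z',q[2]).apply(np.array(P,float))+[q[0],q[1],0])
hp=[(-35,40,55),(35,40,55),(35,-40,55),(-35,-40,55)];hi=[(272,185),(452,148),(480,327),(313,353)]
sp=[(-7,7,92),(7,7,92),(7,-7,92),(-7,-7,92)];si=[(353,270),(399,262),(411,300),(365,310)]
th=np.linspace(0,2*np.pi,40);circ=[(17*np.cos(t),17*np.sin(t),62) for t in th]
sq=lambda h,z:[(-h,h,z),(h,h,z),(h,-h,z),(-h,-h,z)]
if __name__=="__main__":
    P=np.array(hp)/1000;I=raw(hi)
    f=lambda q:(proj(c,V(q,P))-I).ravel()
    q=least_squares(f,[.555,-.168,.36]).x;print("housing",q.round(4),f(q).round(1))
    tp=np.array([back(c,*raw(s),.092) for s in si]);print("top face centre",tp.mean(0).round(4),np.linalg.norm(tp-np.roll(tp,1,0),axis=1).round(4))
    im=cv2.imread("pics/w2raw.png")[130:220,205:325]
    im=cv2.resize(im,None,fx=6.6,fy=6.6,interpolation=cv2.INTER_CUBIC)
    for pts,col in((hp,(0,0,255)),(circ,(0,255,0)),(sq(10,86),(255,0,255)),(sq(7,92),(0,255,255)),(sq(10,62),(255,0,0))):
        p=(proj(c,V(q,np.array(pts)/1000))-[205,130]+.5)*6.6
        cv2.polylines(im,[p.round().astype(int)],True,col,1)
    cv2.imwrite("pics/fit.png",im);print(im.shape)
E
python3 fit.py
```

```text
housing [ 0.5527 -0.1721  0.4046] [-2.4 -4.7  0.7 -4.5  2.5  4.5 -0.7  6.4]
top face centre [ 0.5537 -0.1723  0.092 ] [0.0145 0.0155 0.0138 0.0159]
(594, 792, 3)
```

View pics/fit.png

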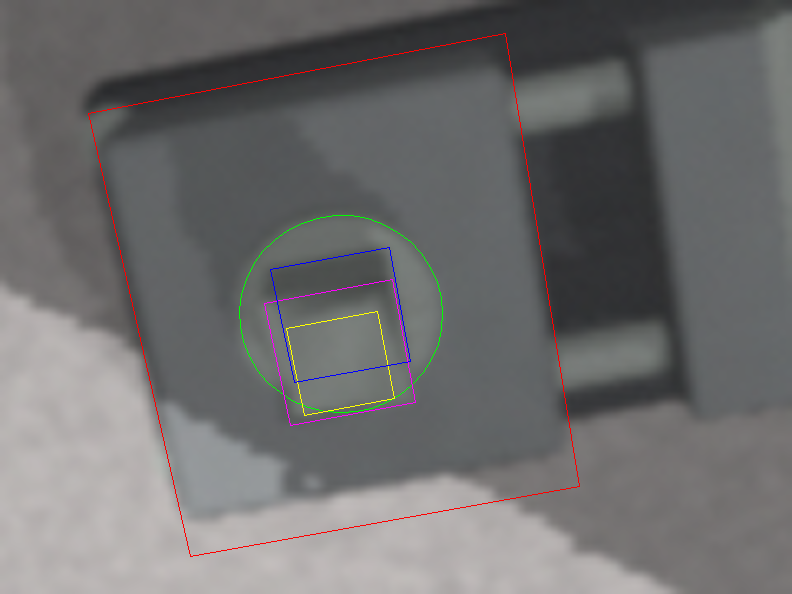

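The model overlay fits the square and shoulder within about half a millimetre; only the housing's width in y is less than I assumed. I'll refine with that width left free and compute the grasp move.

Run:
```python
from fit import *
r2=lambda p:np.array(p,float)/6.6-.5+[205,130]
I=r2([(112,132),(500,68),(570,455),(190,520),(290,425),(413,402),(270,266),(390,244)])
def f(q):
    w=q[3]*1000
    P=np.array([(-35,w,55),(35,w,55),(35,-w,55),(-35,-w,55),(-10,-10,86),(10,-10,86),(-10,10,62),(10,10,62)])/1000
    return (proj(c,V(q,P))-I).ravel()
q=least_squares(f,[.5527,-.172,.4,.034]).x;print(q.round(4),f(q).round(1))
g=least_squares(lambda z:f([*z,q[2],q[3]])[8:],q[:2]).x;print("square only",g.round(4))
print(delta([.5674,.1408,.10],1.788),delta([.5674,.1408,.004],1.788))
```

```text
[ 0.5527 -0.1716  0.3947  0.0345] [-2.1  1.2  2.1 -0.5  0.5  0.3 -1.2  0.5 -0.  -0.6  0.4 -0.4  0.2 -0.2
  0.1  0. ]
square only [ 0.5526 -0.1719]
(array([299.6,  80.7, 121.2]), array([-0.   , -0.001,  0.001])) (array([299.5,  80.7, 217.2]), array([-0.   , -0.001,  0.001]))
```

Emit:
carry_out --angular '[[0,0,0],[0,0,0],[0,0,0],[0,0,0],[0,0,0],[0,0,0],[0,0,0],[0,0,0]]' --travel '[[33,9,0],[33,9,5],[33,9,10],[34,9,10],[34,9,10],[34,9,15],[33,9,15],[33,9,15]]' --hand '[-1,-1,-1,-1,-1,-1,-1,-1]'

```text
time: 4.12
tool_pos: [0.5659, 0.1095, 0.1408]
tcp_rot: [1.964, 2.452, 0.001]
ft_force: [-0.1, -1.0, 0.1]
gripper_width: 0.0857
gripper_force: 0.0
```

Emit:
carry_out --angular '[[0,0,0],[0,0,0],[0,0,0],[0,0,0],[0,0,0]]' --travel '[[33,9,10],[0,0,25],[0,0,25],[0,0,20],[0,0,0]]' --hand '[-1,-1,-1,-1,-1]'

```text
time: 4.53
tool_pos: [0.5642, 0.1414, 0.057]
tcp_rot: [-1.96, -2.449, 0.009]
ft_force: [-2.2, 1.1, -0.5]
gripper_width: 0.0854
gripper_force: 0.0
```

Run:
```python
from h import *
print(delta([.5674,.1408,.004],1.788),env.sense()["tool_pos"])
```

```text
(array([-1.3,  3.4, 53. ]), array([-0.007, -0.   ,  0.004])) [0.5641896  0.14143401 0.05704623]
```

Emit:
carry_out --angular '[[0,0,0],[0,0,0]]' --travel '[[0,0,10],[0,0,0]]' --hand '[-1,-1]'

```text
time: 4.7
tool_pos: [0.5678, 0.141, 0.0507]
tcp_rot: [-1.966, -2.45, 0.001]
ft_force: [-1.1, 0.2, 0.3]
gripper_width: 0.0853
gripper_force: 0.0
```

Run:
```python
from h import *
print(delta([.5674,.1408,.004],1.788),env.sense()["tool_pos"])
```

```text
(array([-0.1, -0.4, 46.7]), array([-0.001, -0.   ,  0.001])) [0.56783142 0.14095549 0.05074335]
```

Emit:
carry_out --angular '[[0,0,0],[0,0,0],[0,0,0],[0,0,0],[0,0,0],[0,0,0],[0,0,0],[0,0,0]]' --travel '[[0,0,17],[0,0,16],[0,0,10],[0,0,5],[0,0,0],[0,0,0],[0,0,0],[0,0,0]]' --hand '[-1,-1,-1,-1,-1,1,1,1]'

```text
time: 5.37
tool_pos: [0.5692, 0.1405, 0.0043]
tcp_rot: [1.967, 2.448, 0.002]
ft_force: [-0.4, -0.3, 0.3]
gripper_width: 0.0514
gripper_force: 0.0
```

Emit:
carry_out --angular '[[0,0,0],[0,0,0],[0,0,0],[0,0,0],[0,0,0],[0,0,0]]' --travel '[[0,0,0],[0,0,0],[0,0,0],[0,0,0],[0,0,0],[0,0,0]]' --hand '[1,1,1,1,1,1]'

```text
time: 5.87
tool_pos: [0.5691, 0.1405, 0.0043]
tcp_rot: [1.967, 2.448, 0.002]
ft_force: [-0.9, 0.0, 5.9]
gripper_width: 0.0388
gripper_force: 61.8
```

Emit:
carry_out --angular '[[0,0,0],[0,0,0],[0,0,0],[0,0,0],[0,0,0],[0,0,0],[0,0,0],[0,0,0]]' --travel '[[0,0,-5],[0,0,-12],[0,0,-20],[0,0,-24],[0,0,-24],[0,0,-24],[0,0,-16],[0,0,-5]]' --hand '[1,1,1,1,1,1,1,1]'

```text
time: 6.53
tool_pos: [0.5701, 0.1407, 0.1371]
tcp_rot: [1.966, 2.447, 0.006]
ft_force: [1.3, 0.3, -2.6]
gripper_width: 0.0396
gripper_force: 61.0
```

Emit:
carry_out --angular '[[0,0,0],[0,0,0],[0,0,0],[0,0,0],[0,0,0],[0,0,0],[0,0,0],[0,0,0]]' --travel '[[-10,-3,0],[-20,-6,0],[-28,-8,0],[-32,-9,0],[-32,-9,0],[-32,-9,0],[-32,-9,0],[-32,-9,0]]' --hand '[1,1,1,1,1,1,1,1]'

```text
time: 7.2
tool_pos: [0.5527, -0.0879, 0.1316]
tcp_rot: [-1.966, -2.447, 0.003]
ft_force: [1.4, 0.4, -3.9]
gripper_width: 0.0391
gripper_force: 61.0
```

Emit:
carry_out --angular '[[0,0,0],[0,0,0],[0,0,0],[0,0,0],[0,0,-0.06],[0,0,-0.07],[0,0,-0.06],[0,0,0]]' --travel '[[-32,-9,0],[-26,-7,0],[-17,-4,0],[-8,-2,0],[0,0,0],[0,0,0],[0,0,0],[0,0,0]]' --hand '[1,1,1,1,1,1,1,1]'

```text
time: 7.87
tool_pos: [0.55, -0.1712, 0.132]
tcp_rot: [-1.723, -2.624, 0.001]
ft_force: [-0.7, -1.1, -3.7]
gripper_width: 0.039
gripper_force: 60.7
```

Emit:
carry_out --angular '[[0,0,0],[0,0,0],[0,0,0]]' --travel '[[0,0,0],[0,0,0],[0,0,0]]' --hand '[1,1,1]'

```text
time: 8.12
tool_pos: [0.5509, -0.1714, 0.133]
tcp_rot: [-1.727, -2.624, 0.0]
ft_force: [0.8, -0.1, -2.8]
gripper_width: 0.0393
gripper_force: 60.8
```

Run:
```python
from h import *
import pickle
c=env.calibration("wrist");s=env.sense();im=env.camera("wrist")[:,:,::-1]
pickle.dump((c,s),open("c3.pkl","wb"));cv2.imwrite("pics/w3raw.png",im)
cv2.imwrite("pics/w3.png",cv2.resize(im[180:380,150:360],(630,600),interpolation=cv2.INTER_CUBIC))
print(s["tool_pos"],s["tcp_rot"],delta([.5526,-.1719,.12],.4+np.pi/2))
```

```text
[ 0.55088403 -0.1713566   0.13296079] [-1.72704108e+00 -2.62350010e+00  2.09765938e-04] (array([-1.1,  1.3, 13.1]), array([-0.   , -0.   ,  0.007]))
```

View pics/w3.png

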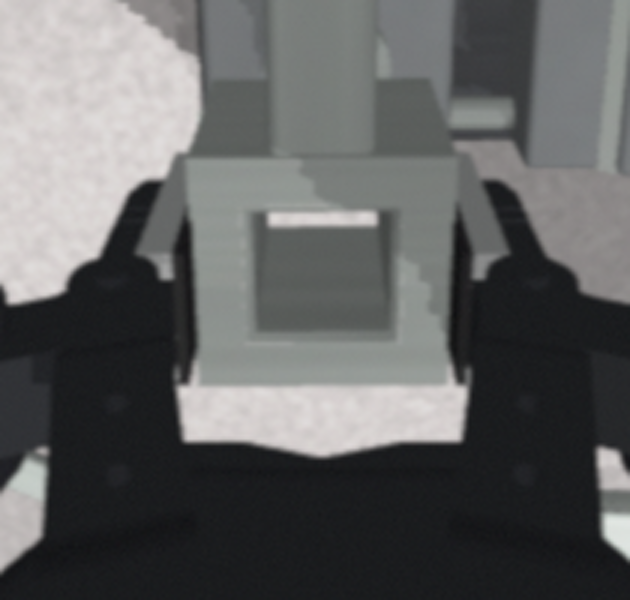

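The held hub is square in the fingers: top face (187..460, 158..385), bore (248..400, 208..340). Now its position in the tool frame.

Run:
```python
from h import *
import pickle
c,s=pickle.load(open("c3.pkl","rb"));z=s["tool_pos"][2]-.0043+.034
r=R.from_rotvec(s["tcp_rot"])
for n,p in(("hub",[(187,158),(456,158),(462,385),(190,385)]),("bore",[(248,208),(400,208),(398,340),(248,340)])):
    P=np.array([back(c,*(np.array(q)/3-.33+[150,180]),z) for q in p])
    print(n,P.mean(0).round(4),"tool",r.inv().apply(P-s["tool_pos"]).round(4).tolist())
```

```text
hub [ 0.5504 -0.1711  0.1627] tool [[0.0203, -0.0204, -0.0297], [0.0203, 0.0189, -0.0297], [-0.0195, 0.0217, -0.0297], [-0.0194, -0.0218, -0.0297]]
bore [ 0.5503 -0.171   0.1627] tool [[0.0121, -0.0117, -0.0297], [0.0121, 0.011, -0.0297], [-0.011, 0.0113, -0.0297], [-0.011, -0.0123, -0.0297]]
```

Emit:
carry_out --angular '[[0,0,0.005],[0,0,0],[0,0,0],[0,0,0],[0,0,0],[0,0,0],[0,0,0]]' --travel '[[-1.6,1.7,6],[0,0,10],[0,0,10],[0,0,6],[0,0,0],[0,0,0],[0,0,0]]' --hand '[1,1,1,1,1,1,1]'

```text
time: 8.75
tool_pos: [0.5534, -0.1725, 0.1013]
tcp_rot: [-1.733, -2.62, 0.0]
ft_force: [-0.3, 0.6, -3.4]
gripper_width: 0.0395
gripper_force: 60.9
```

Emit:
carry_out --angular '[[0,0,0],[0,0,0],[0,0,0],[0,0,0],[0,0,0],[0,0,0]]' --travel '[[0,0,2],[0,0,2],[0,0,2],[0,0,2],[0,0,0],[0,0,0]]' --hand '[1,1,1,1,1,1]'

```text
time: 9.25
tool_pos: [0.5532, -0.1724, 0.0931]
tcp_rot: [-1.733, -2.62, 0.0]
ft_force: [-1.1, 0.1, -2.7]
gripper_width: 0.0393
gripper_force: 60.9
```

Emit:
carry_out --angular '[[0,0,0],[0,0,0],[0,0,0],[0,0,0],[0,0,0],[0,0,0]]' --travel '[[0,0,1.5],[0,0,1.5],[0,0,1.5],[0,0,1.5],[0,0,0],[0,0,0]]' --hand '[1,1,1,1,1,1]'

```text
time: 9.75
tool_pos: [0.5532, -0.1725, 0.0871]
tcp_rot: [-1.733, -2.62, 0.0]
ft_force: [-0.7, -0.4, -2.7]
gripper_width: 0.0396
gripper_force: 60.9
```

Emit:
carry_out --angular '[[0,0,0],[0,0,0],[0,0,0],[0,0,0],[0,0,0],[0,0,0],[0,0,0],[0,0,0]]' --travel '[[0,0,4],[0,0,4],[0,0,4],[0,0,3],[0,0,2],[0,0,2],[0,0,0],[0,0,0]]' --hand '[1,1,1,1,1,1,1,1]'

```text
time: 10.42
tool_pos: [0.5533, -0.1725, 0.0682]
tcp_rot: [-1.733, -2.62, -0.0]
ft_force: [-0.7, 0.3, -2.5]
gripper_width: 0.0391
gripper_force: 60.9
```

Emit:
carry_out --angular '[[0,0,0],[0,0,0],[0,0,0],[0,0,0]]' --travel '[[0,0,1],[0,0,1],[0,0,0],[0,0,0]]' --hand '[1,1,1,1]'

```text
time: 10.75
tool_pos: [0.5534, -0.1725, 0.0663]
tcp_rot: [1.733, 2.62, 0.0]
ft_force: [0.1, -0.4, -3.3]
gripper_width: 0.0394
gripper_force: 61.0
```

Emit:
carry_out --angular '[[0,0,0],[0,0,0],[0,0,0],[0,0,0]]' --travel '[[0,0,0.5],[0,0,0.5],[0,0,0],[0,0,0]]' --hand '[1,1,1,1]'

```text
time: 11.08
tool_pos: [0.5535, -0.1725, 0.0662]
tcp_rot: [1.733, 2.62, 0.0]
ft_force: [-2.8, 1.7, 5.2]
gripper_width: 0.0391
gripper_force: 62.0
```

The handle is seated: contact comes at the expected height. I'll release the hub, rise and go to the grip post.

Emit:
carry_out --angular '[[0,0,0],[0,0,0],[0,0,0],[0,0,0],[0,0,0],[0,0,0],[0,0,0],[0,0,0]]' --travel '[[0,0,-0.7],[0,0,0],[0,0,0],[0,0,0],[0,0,0],[0,0,0],[0,0,0],[0,0,0]]' --hand '[1,-1,-1,-1,-1,-1,-1,-1]'

```text
time: 11.75
tool_pos: [0.5534, -0.1725, 0.066]
tcp_rot: [-1.733, -2.62, 0.0]
ft_force: [0.8, -0.2, 0.2]
gripper_width: 0.0855
gripper_force: 0.0
```

Emit:
carry_out --angular '[[0,0,0],[0,0,0],[0,0,0],[0,0,0],[0,0,0],[0,0,0],[0,0,0],[0,0,0]]' --travel '[[0,0,-5],[0,0,-12],[0,0,-20],[0,0,-20],[0,0,-20],[0,0,-13],[0,0,0],[0,0,0]]' --hand '[-1,-1,-1,-1,-1,-1,-1,-1]'

```text
time: 12.42
tool_pos: [0.554, -0.1727, 0.1568]
tcp_rot: [1.732, 2.619, 0.001]
ft_force: [-1.0, -0.7, -0.9]
gripper_width: 0.0857
gripper_force: 0.0
```

Run:
```python
from h import *
import pickle
c=env.calibration("wrist");s=env.sense();im=env.camera("wrist")[:,:,::-1]
pickle.dump((c,s),open("c4.pkl","wb"))
cv2.imwrite("pics/w4.png",cv2.resize(im,(800,600),interpolation=cv2.INTER_CUBIC))
print(s["tool_pos"],s["tcp_rot"],s["gripper_width"],s["joint_positions"])
```

```text
[ 0.55398052 -0.17270653  0.1567562 ] [1.73221622e+00 2.61865604e+00 8.06604277e-04] 0.08569109261866822 [-3.02192889e-01  3.14478468e-01 -2.19235899e-01  1.03515429e+00
 -2.39737139e-05  8.66628231e-01]
```

View pics/w4.png

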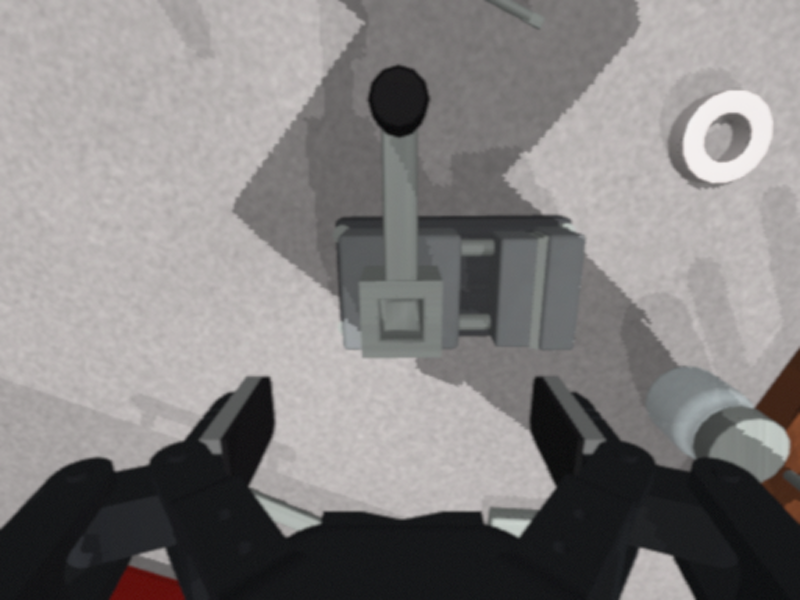

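The handle sits square over the spindle, with the spindle top visible in the bore at (401,316). The grip post is at (399,100), straight along tool x. I'll go to the post now.

Emit:
carry_out --angular '[[0,0,0],[0,0,0],[0,0,0],[0,0,0],[0,0,0],[0,0,0],[0,0,0]]' --travel '[[12,0,0],[22,0,0],[25,0,0],[22,0,0],[14,-0.5,0],[0,0,0],[0,0,0]]' --hand '[-1,-1,-1,-1,-1,-1,-1]'

```text
time: 13.05
tool_pos: [0.5151, -0.0846, 0.1555]
tcp_rot: [-1.731, -2.621, 0.001]
ft_force: [0.4, -0.1, 0.1]
gripper_width: 0.0854
gripper_force: 0.0
```

Emit:
carry_out --angular '[[0,0,0],[0,0,0],[0,0,0],[0,0,0],[0,0,0],[0,0,0],[0,0,0]]' --travel '[[0,0,10],[0,0,15],[0,0,15],[0,0,9],[0,0,3],[0,0,0],[0,0,0]]' --hand '[-1,-1,-1,-1,-1,-1,-1]'

```text
time: 13.63
tool_pos: [0.516, -0.0856, 0.1041]
tcp_rot: [1.734, 2.62, -0.0]
ft_force: [-0.6, 0.2, -0.4]
gripper_width: 0.0854
gripper_force: 0.0
```

Emit:
carry_out --angular '[[0,0,0],[0,0,0],[0,0,0],[0,0,0],[0,0,0],[0,0,0],[0,0,0],[0,0,0]]' --travel '[[0,0,0],[0,0,0],[0,0,0],[0,0,0],[0,0,0],[0,0,0],[0,0,0],[0,0,0]]' --hand '[1,1,1,1,1,1,1,1]'

```text
time: 14.3
tool_pos: [0.5158, -0.0851, 0.1042]
tcp_rot: [1.733, 2.62, 0.001]
ft_force: [-0.5, 0.8, 1.9]
gripper_width: 0.0205
gripper_force: 58.5
```

Emit:
carry_out --angular '[[0,0,0],[0,0,0],[0,0,0],[0,0,0]]' --travel '[[0,0,0],[0,0,0],[0,0,0],[0,0,0]]' --hand '[1,1,1,1]'

```text
time: 14.63
tool_pos: [0.5158, -0.0851, 0.1041]
tcp_rot: [-1.733, -2.62, -0.001]
ft_force: [-0.4, 2.3, 3.7]
gripper_width: 0.0206
gripper_force: 58.5
```

Emit:
carry_out --angular '[[0,0,0.03],[0,0,0.05],[0,0,0.05],[0,0,0.05],[0,0,0.05],[0,0,0.05],[0,0,0.05],[0,0,0.05]]' --travel '[[0,2.9,0],[-0.1,4.8,0],[-0.1,4.8,0],[-0.1,4.8,0],[-0.1,4.8,0],[-0.1,4.8,0],[-0.1,4.8,0],[-0.1,4.8,0]]' --hand '[1,1,1,1,1,1,1,1]'

```text
time: 15.3
tool_pos: [0.5502, -0.077, 0.1038]
tcp_rot: [-2.198, -2.242, 0.002]
ft_force: [-3.8, 2.2, 5.0]
gripper_width: 0.0207
gripper_force: 58.9
```

```bash
cat > st.py <<'E'
from h import *
s=env.sense();d=s["tool_pos"][:2]-[.5528,-.172]
r=R.from_rotvec(s["tcp_rot"]).as_matrix()
print("radius",np.hypot(*d).round(4),"swing",round(.4+np.pi/2-float(np.arctan2(d[1],d[0])),3),"toolyaw swing",round(.4+np.pi/2-float(np.arctan2(r[1,0],r[0,0])),3),s["ft_force"].round(1),s["wrist_torque"].round(2),s["tool_pos"].round(4))
E
python3 st.py
```

```text
radius 0.095 swing 0.372 toolyaw swing 0.38 [-3.8  2.2  5. ] [ 0.29  0.88 -0.12] [ 0.5502 -0.077   0.1038]
```

Emit:
carry_out --angular '[[0,0,0.05],[0,0,0.05],[0,0,0.05],[0,0,0.05],[0,0,0.05],[0,0,0.05],[0,0,0.05],[0,0,0.03]]' --travel '[[-0.1,4.8,0],[-0.1,4.8,0],[-0.1,4.8,0],[-0.1,4.8,0],[-0.1,4.8,0],[-0.1,4.8,0],[-0.1,4.8,0],[0,2.9,0]]' --hand '[1,1,1,1,1,1,1,1]'

```text
time: 15.97
tool_pos: [0.5856, -0.0831, 0.1037]
tcp_rot: [-2.582, -1.786, 0.003]
ft_force: [-4.5, 2.8, 5.2]
gripper_width: 0.0204
gripper_force: 59.0
```

Emit:
carry_out --angular '[[0,0,0],[0,0,0],[0,0,0],[0,0,0]]' --travel '[[0,0,0],[0,0,0],[0,0,0],[0,0,0]]' --hand '[1,1,1,1]'

```text
time: 16.3
tool_pos: [0.5854, -0.083, 0.1037]
tcp_rot: [-2.58, -1.789, 0.003]
ft_force: [-4.3, 2.8, 5.1]
gripper_width: 0.0206
gripper_force: 59.0
```

```bash
python3 st.py
python3 - <<'E'
from h import *
import pickle
c=env.calibration("top");im=env.camera("wrist")[:,:,::-1]
cv2.imwrite("pics/w5.png",cv2.resize(im,(800,600),interpolation=cv2.INTER_CUBIC))
pickle.dump((env.calibration("wrist"),env.sense()),open("c5.pkl","wb"))
t=env.camera("top")[145:211,280:346,::-1];o=cv2.imread("pics/top0raw.png")[145:211,280:346]
cv2.imwrite("pics/t5.png",cv2.resize(np.hstack([o,t]),(792,396),interpolation=cv2.INTER_CUBIC))
E
```

```text
radius 0.0948 swing 0.752 toolyaw swing 0.758 [-4.3  2.8  5.1] [ 0.28  1.06 -0.09] [ 0.5854 -0.083   0.1037]
```

View pics/w5.png

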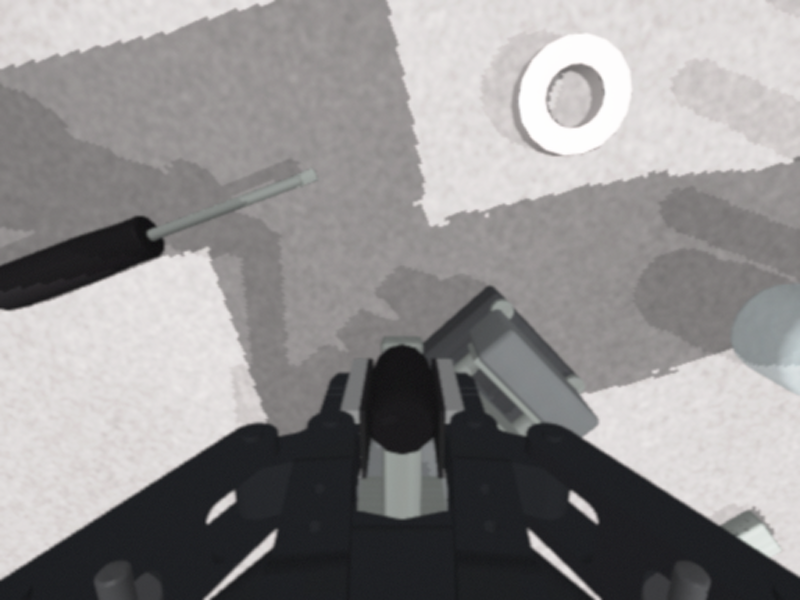

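The gripper holds the black post at (402,400), and part of the jaws shows at (520,360) with the gap just hidden. For a final check I'll compare top and scene views before and after.

Run:
```python
from h import *
o=cv2.imread("pics/scene0raw.png")[180:250,165:235];n=env.camera("scene")[180:250,165:235,::-1]
cv2.imwrite("pics/s5raw.png",n)
s=cv2.resize(np.hstack([o,n]),(600,300),interpolation=cv2.INTER_CUBIC)
t=cv2.resize(cv2.imread("pics/t5.png"),(600,300))
cv2.imwrite("pics/fin.png",np.vstack([t,s]))
```

```text
(no output)
```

View pics/fin.png

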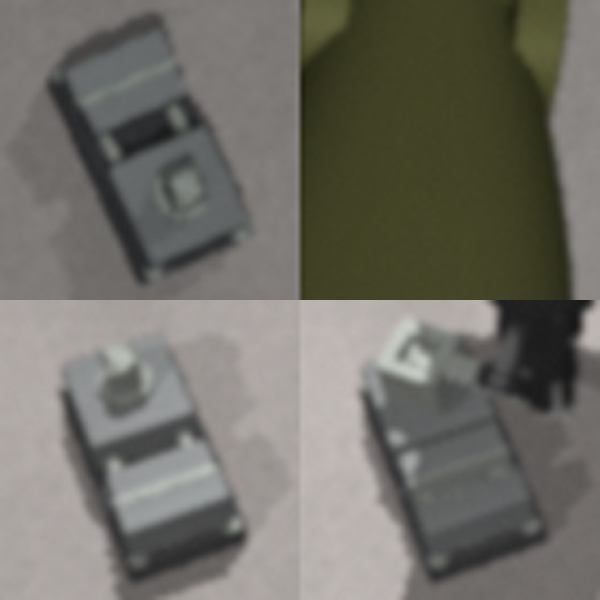

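The jaw has slid back towards the housing and nearly closed the rear gap, about 14 mm, which matches a 0.69 rad turn of the spindle. The handle is held, so I'm handing in.

```bash
python3 st.py; python3 -c "
from workcell import env
print(env.close_job())"
```

```text
radius 0.0948 swing 0.751 toolyaw swing 0.758 [-4.5  2.6  4.8] [ 0.32  1.09 -0.15] [ 0.5854 -0.083   0.1037]
the job is handed in; nothing more can be done
None
```

The crank handle is fully home on the spindle, swung clockwise to an estimated 39–40° at the spindle (jaws open about 14 mm), and the gripper still holds it by the grip; the job is handed in, with no verdict returned.

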